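# Lay down the chute's refill flags

### The job

The chute has been refilled, so lay down its five brass refill flags: with closed fingertips, trace lightly along the row on the chute's far edge from the shelf end down to the mouth, so that each flag in turn is pushed over flat towards the mouth. Do the row in one pass, keeping close to the edge and on the row from the first flag to the last, without pressing hard on the chute. Leave the bowl, scoop and hardware lying about where they are.

Things in the scene. Friction and masses are not known exactly. Their poses are not given: they have to be found in the camera images.
- ledge: Flat top flange of the chute wall farther from the robot: straight galvanized strip 290 x 34 mm, falling 20 degrees to the bowl. Origin: middle of its top face, 170 mm above the table; x along it, downhill to the mouth; y level, across it, away from the trough; z square to it, up. Five brass flags are hinged on it at x = -90, -45, 0, 45, 90 mm, y = 0. Fixed.
- chute: Galvanized shelf end and chute; origin on the table under the chute's middle, x level in the downhill direction, y away from the robot. The flags' strip lies at y = 76 mm; the trough, 125 mm wide and 42 mm deep, is on its robot side. Shelf deck: 178 mm high, 220 mm wide, rim 24 mm above it (lower than the strip's upper end, 220 mm), from x = -355 to -135 mm. Fixed.
- flag1 (a joint): Flag 1 from the shelf (uphill) end: brass plate 20 mm wide, 3 thick, 24 long, on a pin across the strip 3 mm above it, at ledge x = -90 mm. 0 rad: square to the strip, top 27 mm above it; grows folding downhill; 1.5: flat (stop), 6 mm proud. Starts 0 to 0.25. A stiff pin keeps it where left; 0.5 N at its top folds it. A fingertip drawn downhill 8 mm above the strip folds it and passes over.
- flag2 (a joint): Flag 2 from the shelf (uphill) end: brass plate 20 mm wide, 3 thick, 24 long, on a pin across the strip 3 mm above it, at ledge x = -45 mm. 0 rad: square to the strip, top 27 mm above it; grows folding downhill; 1.5: flat (stop), 6 mm proud. Starts 0 to 0.25. A stiff pin keeps it where left; 0.5 N at its top folds it. A fingertip drawn downhill 8 mm above the strip folds it and passes over.
- flag3 (a joint): Flag 3 from the shelf (uphill) end: brass plate 20 mm wide, 3 thick, 24 long, on a pin across the strip 3 mm above it, at ledge x = 0 mm. 0 rad: square to the strip, top 27 mm above it; grows folding downhill; 1.5: flat (stop), 6 mm proud. Starts 0 to 0.25. A stiff pin keeps it where left; 0.5 N at its top folds it. A fingertip drawn downhill 8 mm above the strip folds it and passes over.
- flag4 (a joint): Flag 4 from the shelf (uphill) end: brass plate 20 mm wide, 3 thick, 24 long, on a pin across the strip 3 mm above it, at ledge x = 45 mm. 0 rad: square to the strip, top 27 mm above it; grows folding downhill; 1.5: flat (stop), 6 mm proud. Starts 0 to 0.25. A stiff pin keeps it where left; 0.5 N at its top folds it. A fingertip drawn downhill 8 mm above the strip folds it and passes over.
- flag5 (a joint): Flag 5 from the shelf (uphill) end: brass plate 20 mm wide, 3 thick, 24 long, on a pin across the strip 3 mm above it, at ledge x = 90 mm. 0 rad: square to the strip, top 27 mm above it; grows folding downhill; 1.5: flat (stop), 6 mm proud. Starts 0 to 0.25. A stiff pin keeps it where left; 0.5 N at its top folds it. A fingertip drawn downhill 8 mm above the strip folds it and passes over.
- bowl: white enamel bowl, 170 mm across, 60 mm high, standing under the chute's mouth; origin under its centre. Bystander.
- hinge_a: brass butt hinge lying open on the shelf deck, 75 x 68 x 9 mm; origin under its centre. Bystander.
- hinge_b: brass butt hinge lying open on the table beyond the chute, 75 x 68 x 9 mm; origin under its centre. Bystander.
- ubolt_a: zinc U-bolt lying flat on the shelf deck, 100 x 58 x 8 mm; origin under the middle of the start of its bend. Bystander.
- ubolt_b: zinc U-bolt lying flat on the table beyond the chute, 100 x 58 x 8 mm; origin under the middle of the start of its bend. Bystander.
- bracket: black cast-iron L shelf bracket lying on its side, arms 150 and 120 mm, 25 mm high; origin on its underside inside the L, 40 mm from either arm. Bystander.
- scoop: squat orange plastic scoop, bowl 90 x 80 x 50 mm along its +x and a round handle 85 mm along its -x; origin under the joint of handle and bowl. Bystander.

How it is judged:
By the outcome, as a careful person would: the job done as asked, in the order asked, and still so for the second after the job is handed in, with the robot touching nothing.
It also fails if it takes over 42 s, if anything falls off the work surface, if the arm or the gripper's body presses on something with over 40 N, if the wrist force passes 120 N, or if a joint passes its speed limit or range.

### The arm

A 6-joint arm with a two-finger parallel gripper is mounted at the origin on the work surface. World frame = base frame: x ahead of the robot, y to its left, z up, the work surface at z = 0. Lengths are in m, angles in rad, forces in N, time in s.
With the tool pointing down it reaches from about 0.25 to 0.725 m from the base axis. Payload 4 kg.
Tool frame: the origin (TCP) lies between the finger pads; the fingertips stand 14 mm ahead of it and the grasp point (between the pads) lies 5 mm behind it; z points along the fingers, y is the line along which they close (so a half turn about z gives the same grasp; the last joint's range is limited). The gripper opens to 85 mm and grips with 20 to 120 N. Pads are 22 mm wide; open, the fingers measure 114 mm over their backs; the gripper's body (76 mm by 85 mm) begins 54 mm behind the grasp point. The pads swing forward as they close: fully open they stand 13 mm farther back than shut.
Start: joints at [1.271, 0.241, 0.005, 1.335, 0, 1.571], TCP at [0.148, 0.478, 0.222] pointing down, gripper open.
Joint ranges: [-2.72, 2.72], [-1.05, 1.87], [-1.09, 1.28], [-1.99, 2.15], [-1.42, 1.44], [-3.14, 3.14]. Speed limits (rad/s): [2.79, 2.79, 3.14, 3.14, 3.14, 3.14].

### API

Orientations are given as [roll, pitch, yaw] about the fixed x, y, z axes, in that order (R = Rz(yaw) Ry(pitch) Rx(roll)).
In Python, from bench import r, read_camera, finder gives the robot as it stands.
- The arm moves only by the tool carry_out, never from a script. Its argument "steps" is a list of rows, each a list of 3 entries, a list of its own where there are three numbers: the closure in counts, from 0 (fully open) to 255 (shut), then the shift along the tool's x, y, z in m, then the turn, a rotation vector about the tool's x, y, z in degrees. A call has 1 to 12 rows; each row shifts and turns the commanded pose from where the row before left it, along the tool's axes as they then stand; what a row does not reach is not made up. A row lasts 1/10 s, in which the tool goes at most 50 mm and 8.59 degrees, less where a joint would pass 70% of its speed; a pose out of reach is approached as far as the arm can. A call is refused whole if a number of a shift passes 0.05 or a number of a turn 8.59, either way. A call with a gripper value outside its range is refused whole. The fingers move at their own pace and stop on an object; "squeeze" is the grip in N (left out, the last holds). Time passes only in rows, so rows that do not move let the fingers close. It gives the time, the measured TCP pose, the force, the opening and the grip force at its end, in the units of the state.
- r.read_state(): the state, without advancing time (a new reading comes with each control period).
- read_camera(name): name is "scene" or "side" or "wrist"; returns a dict with "img" (480x640x3 uint8, blue, green, red), "mtx" (3x3 intrinsics, pixels), "world_to_cam" (4x4, takes a point from world to camera coordinates). Camera axes: x right, y down, z forward; pixel columns grow to the right and rows downward; lengths in m; the calibration is good to about 2 mm. A picture is of the moment at which its call begins. There is no depth.
- r.job_done(): hands the job in; it is judged then, once.
Trained networks look in the newest picture that a camera, given by its name, has taken for a name from the list of things; names that differ only in an ending like _2 or _b are one class to them, and where a whole thing is asked for, a point or a joint stands for the part that bears it (a point fixed in the world has none). Each returns a list of dicts, best first, with "p" (0 to 1); they miss things now and then, are a little off and sometimes report something else, mostly with a low value. They report only what shows in the picture. A call takes as long as a camera call.
- finder.spot_in(target, camera): "point" ([x, y, z] in m, in world coordinates, good to about 4 mm: the middle of the surface that is visible of it).
The state is a dict: "time_s": time; "q": joint angles; "joint_velocities": joint speeds; "joint_efforts": joint torques, N m; "eef_pos": TCP position; "orientation": TCP orientation; "force": force on the tool from outside, world axes, zero at the start; "wrist_torque": the same for the moment, N m; "width": finger opening in m; "gripper_force": force on a finger pad.
Only numpy, scipy, OpenCV 4.12 (cv2) and the standard library are available. Lean on these libraries where they do the work, as an engineer would, in place of code of your own. Each camera call takes 0.05 s, during which the arm holds its last target. There are 200 camera calls.

## Working session

There is one attempt and no reset: what is moved stays moved. The work goes in short steps, Python scripts to look and compute and a tool call to move; the robot and the scene stay as the last step left them, time stands still between calls to the robot, and variables do not carry over. Pictures are saved under pics/ and viewed, at most 10 in all, crops included, and the job is handed in when it is done.

Besides the shell and the picture viewer there is one more tool, called after "Emit:" as name([rows], argument=value, ...), one row to a line, values as JSON. carry_out: Moves the arm, as the interface text tells. Its arguments: {"type":"object","properties":{"steps":{"type":"array"},"squeeze":{"type":"number"}},"required":["steps"]}

```bash
mkdir -p pics; python3 - <<'E'
from bench import r, read_camera, finder
import cv2,numpy as np
ims=[]
for c in ["scene","side"]:
    d=read_camera(c); cv2.imwrite(f"pics/{c}0.png",d["img"])
    for n in ["ledge","flag1","flag2","chute","bowl"]:
        print(c,n,[(np.round(x["point"],3).tolist(),round(x["p"],2)) for x in finder.spot_in(n,c)[:6]])
s=r.read_state(); print(s["time_s"],s["eef_pos"],s["orientation"],s["width"],s["force"])
E
```

```text
scene ledge [([0.441, 0.093, 0.147], 0.74)]
scene flag1 [([0.514, 0.172, 0.213], 0.64), ([0.519, 0.132, 0.206], 0.64), ([0.545, 0.045, 0.168], 0.5), ([0.533, 0.084, 0.187], 0.47)]
scene flag2 [([0.514, 0.172, 0.213], 0.64), ([0.519, 0.132, 0.206], 0.64), ([0.545, 0.045, 0.168], 0.5), ([0.533, 0.084, 0.187], 0.47)]
scene chute [([0.431, 0.22, 0.178], 0.66)]
scene bowl [([0.48, -0.133, 0.02], 0.66)]
side ledge [([0.447, 0.112, 0.153], 0.61)]
side flag1 [([0.34, 0.336, 0.18], 0.63), ([0.521, 0.128, 0.198], 0.6), ([0.507, 0.173, 0.213], 0.59), ([0.55, 0.006, 0.149], 0.44)]
side flag2 [([0.34, 0.336, 0.18], 0.63), ([0.521, 0.128, 0.198], 0.6), ([0.507, 0.173, 0.213], 0.59), ([0.55, 0.006, 0.149], 0.44)]
side chute [([0.415, 0.283, 0.183], 0.96), ([0.536, 0.049, 0.174], 0.73)]
side bowl [([0.492, -0.165, 0.026], 0.76)]
0.6 [0.14767287 0.47771574 0.22183517] [ 3.14150669e+00 -5.86289508e-06  2.84176758e+00] 0.08542818924720114 [ 0.21223591  0.16643872 -0.19471045]
```

View pics/scene0.png

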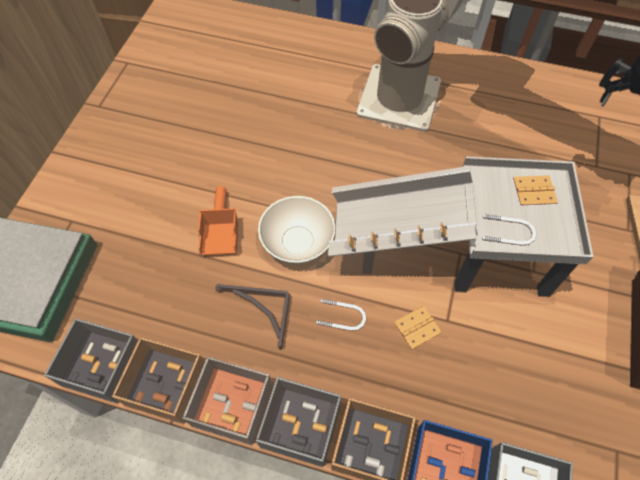

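View pics/side0.png

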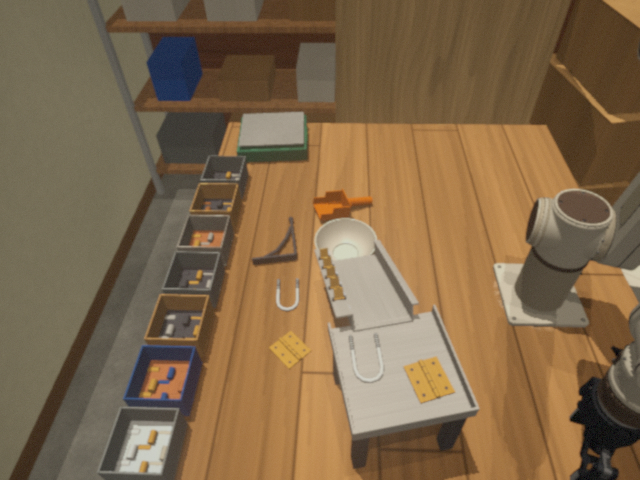

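The scene view shows the five flags at about (444,230), (420,233), (397,237), (374,240) and (352,243), from flag 1 to flag 5. The row is clear of hardware. The side view shows the same row at x≈323-340, y≈255-295. Next I'll fit the ledge pose and check it with an overlay.

```bash
cat > h.py <<'E'
import numpy as np, cv2
def proj(d,P):
    T=d["world_to_cam"]; c=np.atleast_2d(P)@T[:3,:3].T+T[:3,3]; u=c@np.asarray(d["mtx"]).T
    return u[:,:2]/u[:,2:]
def ledge(p):  # p = x,y,yaw -> origin, R (columns x,y,z)
    a=np.radians(20); c,s=np.cos(p[2]),np.sin(p[2])
    X=np.array([c*np.cos(a),s*np.cos(a),-np.sin(a)]); Y=np.array([-s,c,0])
    return np.array([p[0],p[1],.170]),np.c_[X,Y,np.cross(X,Y)]
E
python3 - <<'E'
from bench import r, read_camera, finder
from h import *
from scipy.optimize import least_squares
D={};obs=[]
for c in ["scene","side"]:
    D[c]=read_camera(c)
    for k in range(2):
        if k: read_camera(c)
        for x in finder.spot_in("flag1",c):
            q=np.array(x["point"])
            if x["p"]>.3 and q[0]>.45: obs.append((c,proj(D[c],q)[0],q))
xs=[-.09,-.045,0,.045,.09]
def res(p):
    o,R=ledge(p); out=[]
    for c,u,_ in obs:
        m=proj(D[c],np.array([o+R@[x+.002,0,.015] for x in xs]))-u
        out.append(m[np.argmin((m**2).sum(1))])
    return np.ravel(out)
f=least_squares(res,[.53,.085,-1.335],loss="soft_l1",x_scale=[.01,.01,.05]); print(f.x,np.round(f.fun.reshape(-1,2),1).tolist(),len(obs))
o,R=ledge(f.x)
for c in D:
    im=cv2.resize(D[c]["img"],None,fx=4,fy=4,interpolation=cv2.INTER_CUBIC)
    P=lambda l:np.int32(proj(D[c],np.array([o+R@v for v in l]))*4+1.5)
    cv2.polylines(im,[P([[-.145,-.017,0],[.145,-.017,0],[.145,.017,0],[-.145,.017,0]])],True,(0,0,255),1)
    for x in xs: cv2.polylines(im,[P([[x,-.01,.003],[x,.01,.003],[x,.01,.027],[x,-.01,.027]])],True,(0,255,0),1)
    u=P([[0,0,0]])[0]; D[c]["crop"]=im[max(0,u[1]-290):u[1]+290,max(0,u[0]-(390 if c=="scene" else 200)):u[0]+(390 if c=="scene" else 200)]
    cv2.imwrite(f"pics/{c}_ov.png",D[c]["crop"])
E
```

```text
[ 0.52856497  0.09438821 -1.33341898] [[0.4, -0.5], [-0.9, 0.0], [0.9, 0.6], [-1.1, -2.2], [-0.7, -2.3], [1.0, 0.9], [-1.4, -1.3], [-1.2, 1.2], [84.7, -58.8], [-1.3, 0.6], [0.4, 0.1], [-0.3, 0.4], [-1.7, 0.0], [-0.3, -0.4], [-0.3, 0.5], [0.1, 1.6]] 16
```

View pics/scene_ov.png

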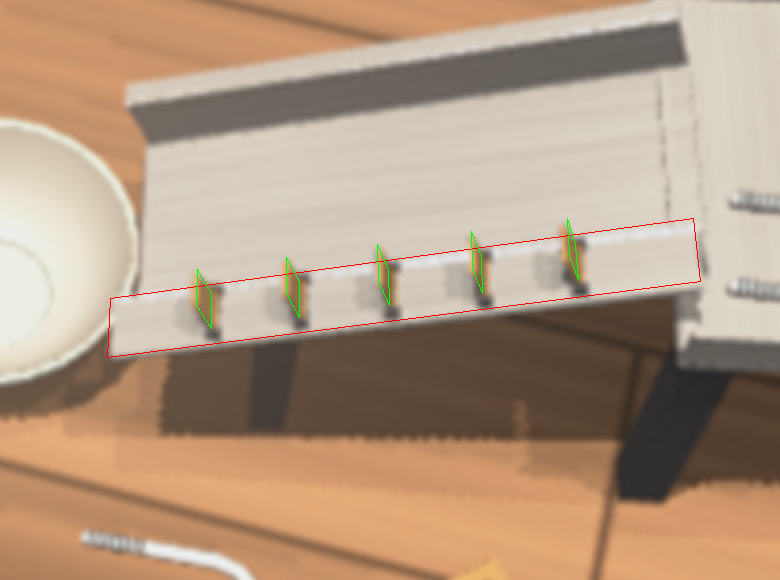

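View pics/side_ov.png

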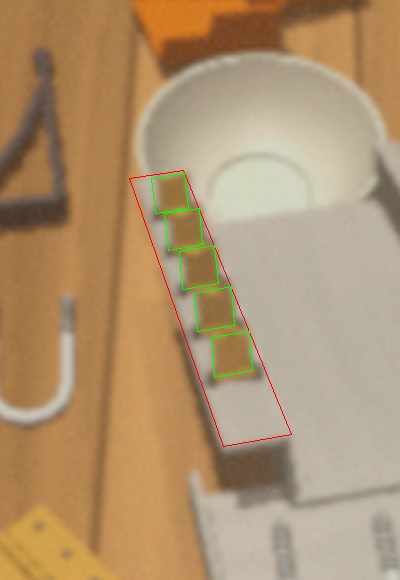

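The overlay matches the strip and flags to within about 2 mm in both views. Next I'll work out the approach, with tool z into the strip, tool x uphill and tool y across it.

```bash
cat >> h.py <<'E'
from scipy.spatial.transform import Rotation as Ro
PL=[.5286,.0944,-1.3334]
def rel(s,lx,tip):
    o,R=ledge(PL); RT=np.c_[-R[:,0],R[:,1],-R[:,2]]
    t=o+R@[lx,0,tip+.014]; R0=Ro.from_euler("xyz",s["orientation"]).as_matrix()
    e=np.array(s["eef_pos"])-o
    print("t",s["time_s"],"F",np.round(s["force"],2),"w",round(s["width"],4))
    print("tip in ledge mm",np.round((R.T@e)*1e3-[0,0,14],1),"target world",t.round(3))
    print("shift tool m",np.round(R0.T@(t-s["eef_pos"]),4),"rot deg",np.round(Ro.from_matrix(R0.T@RT).as_rotvec(degrees=True),2))
E
python3 -c "
from bench import r; from h import *
rel(r.read_state(),-.125,.07)"
```

```text
t 1.0 F [ 0.26 -0.57 -0.57] w 0.0856
tip in ledge mm [-452.  -280.1 -123.4] target world [0.508 0.181 0.292]
shift tool m [-0.4317 -0.1775 -0.0699] rot deg [-10.33  18.18  58.6 ]
```

Emit:
carry_out([
  [255,[0,0,-0.035],[0,0,0]],
  [255,[0,0,-0.035],[0,0,0]],
  [255,[-0.043,-0.018,0],[0,0,0]],
  [255,[-0.043,-0.018,0],[0,0,0]],
  [255,[-0.043,-0.018,0],[0,0,0]],
  [255,[-0.043,-0.018,0],[0,0,0]],
  [255,[-0.043,-0.018,0],[0,0,0]],
  [255,[-0.043,-0.018,0],[0,0,0]],
  [255,[-0.043,-0.018,0],[0,0,0]],
  [255,[-0.043,-0.018,0],[0,0,0]],
  [255,[-0.043,-0.018,0],[0,0,0]],
  [255,[-0.043,-0.018,0],[0,0,0]],
], squeeze=20)

```text
time_s: 2.2
eef_pos: [0.5066, 0.1772, 0.292]
orientation: [3.141, 0.0, 2.842]
force: [0.6, 0.6, 0.3]
width: -0.0002
gripper_force: 0.0
```

Emit:
carry_out([
  [255,[0,0,0],[-1.29,2.27,7.32]],
  [255,[0,0,0],[-1.29,2.27,7.32]],
  [255,[0,0,0],[-1.29,2.27,7.32]],
  [255,[0,0,0],[-1.29,2.27,7.32]],
  [255,[0,0,0],[-1.29,2.27,7.32]],
  [255,[0,0,0],[-1.29,2.27,7.32]],
  [255,[0,0,0],[-1.29,2.27,7.32]],
  [255,[0,0,0],[-1.29,2.27,7.32]],
  [255,[0,0,0],[0,0,0]],
  [255,[0,0,0],[0,0,0]],
])

```text
time_s: 3.2
eef_pos: [0.5053, 0.1785, 0.2918]
orientation: [3.141, -0.348, 1.811]
force: [-0.4, -0.7, 0.1]
width: -0.0004
gripper_force: 0.0
```

```bash
python3 -c "
from bench import r; from h import *
s=r.read_state(); print(s['q']); rel(s,-.125,.0075)"
```

```text
[0.13997958 0.30601218 0.22510313 1.5254359  0.34622151 1.46438212]
t 3.2 F [-0.36 -0.74  0.13] w -0.0004
tip in ledge mm [-123.6   -2.8   70.7] target world [0.503 0.201 0.233]
shift tool m [0.0015 0.0029 0.0632] rot deg [-0.02  0.06  0.16]
```

Emit:
carry_out([
  [255,[0.002,0.003,0.02],[0,0,0]],
  [255,[0,0,0.02],[0,0,0]],
  [255,[0,0,0.01],[0,0,0]],
  [255,[0,0,0.005],[0,0,0]],
  [255,[0,0,0],[0,0,0]],
  [255,[0,0,0],[0,0,0]],
])

```text
time_s: 3.8
eef_pos: [0.5038, 0.1997, 0.2415]
orientation: [3.14, -0.349, 1.81]
force: [0.1, -0.3, 0.2]
width: -0.0001
gripper_force: 0.0
```

```bash
python3 - <<'E'
from bench import r, read_camera
from h import *
rel(r.read_state(),-.125,.0075)
o,R=ledge(PL); ims=[]
for c in ["side","wrist"]:
    d=read_camera(c); im=d["img"]
    if c=="side":
        u=np.int32(proj(d,o+R@[-.1,0,0])[0]); im=cv2.resize(im[u[1]-80:u[1]+80,u[0]-60:u[0]+60],(360,480),interpolation=cv2.INTER_CUBIC)
    else:
        P=lambda l:np.int32(proj(d,np.array([o+R@v for v in l])))
        cv2.polylines(im,[P([[-.145,-.017,0],[.145,-.017,0],[.145,.017,0],[-.145,.017,0]])],True,(0,0,255),1)
        im=im[:,100:540]
    ims.append(im)
cv2.imwrite("pics/pre.png",np.hstack(ims))
E
```

```text
t 3.8 F [ 0.14 -0.29  0.17] w -0.0001
tip in ledge mm [-126.1    0.6   16.2] target world [0.503 0.201 0.233]
shift tool m [-0.0011 -0.0006  0.0087] rot deg [0.05 0.03 0.09]
```

View pics/pre.png

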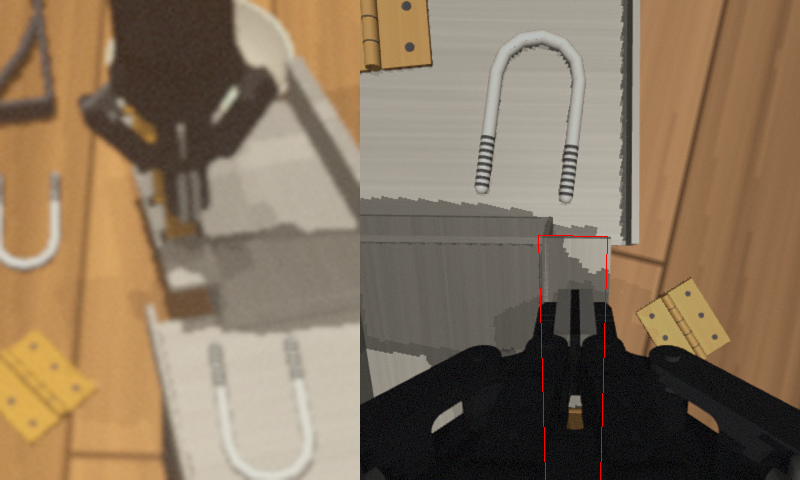

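The side view shows the fingertips just uphill of flag 1. In the wrist view the strip's true edges, near x≈548 and 611, look a few pixels right of my outline at 541 and 608. I'll zoom in to measure that.

```bash
python3 - <<'E'
from bench import r, read_camera
from h import *
o,R=ledge(PL); d=read_camera("wrist"); im=d["img"]; x0,y0=250,190
im=cv2.resize(im[y0:y0+110,x0:x0+130],None,fx=6,fy=5.4,interpolation=cv2.INTER_CUBIC)[:594]
for y,c in((-.017,(0,0,255)),(.017,(0,0,255)),(-.014,(0,200,0)),(.02,(0,200,0))):
    p=proj(d,np.array([o+R@[x,y,0] for x in(-.145,-.11)])); q=np.int32((p-[x0,y0])*[6,5.4]); cv2.line(im,q[0].tolist(),q[1].tolist(),c,1); print(p.round(1).tolist())
cv2.imwrite("pics/w2.png",im)
E
```

```text
[[278.2, 235.8], [279.9, 300.9]]
[[347.5, 235.9], [345.7, 300.9]]
[[284.3, 235.8], [285.7, 300.9]]
[[353.6, 235.9], [351.5, 300.9]]
```

View pics/w2.png

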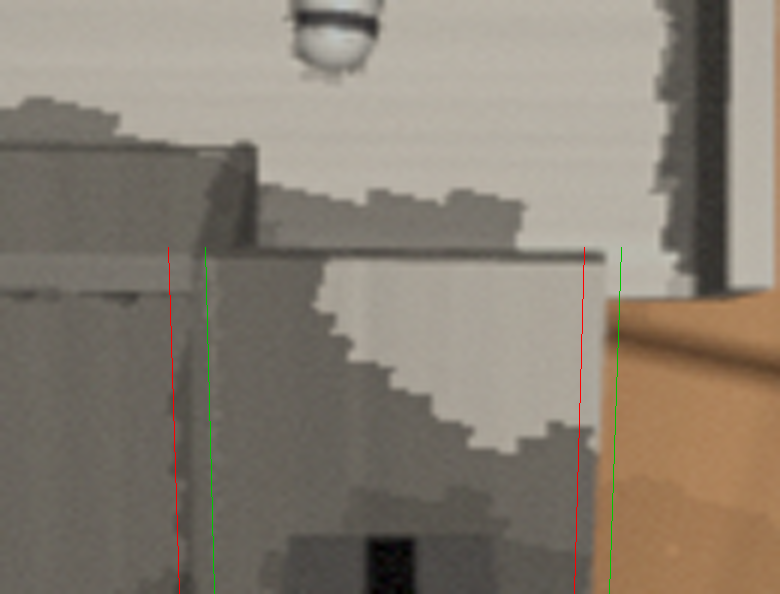

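The strip really lies about 1.7 mm further to +y than my fit, and its height and upper end match. I'll shift 1 mm in y and go down to tracing height.

Emit:
carry_out([
  [255,[0,0.001,0.005],[0,0,0]],
  [255,[0,0,0.0035],[0,0,0]],
  [255,[0,0,0],[0,0,0]],
  [255,[0,0,0],[0,0,0]],
])

```text
time_s: 4.35
eef_pos: [0.5035, 0.2026, 0.2326]
orientation: [-3.141, -0.349, 1.809]
force: [-0.0, -0.2, 0.6]
width: -0.0002
gripper_force: 0.0
```

```bash
python3 -c "
from bench import r; from h import *
rel(r.read_state(),-.125,.0075)"
```

```text
t 4.35 F [-0.03 -0.22  0.59] w -0.0002
tip in ledge mm [-125.8    1.     6.8] target world [0.503 0.201 0.233]
shift tool m [-0.0008 -0.001  -0.0007] rot deg [-0.04  0.02  0.03]
```

Emit:
carry_out([
  [255,[-0.008,0.0005,-0.0005],[0,0,0]],
  [255,[-0.01,0,0],[0,0,0]],
  [255,[-0.01,0,0],[0,0,0]],
  [255,[-0.01,0,0],[0,0,0]],
  [255,[-0.01,0,0],[0,0,0]],
  [255,[-0.01,0,0],[0,0,0]],
])

```text
time_s: 4.95
eef_pos: [0.5172, 0.1485, 0.213]
orientation: [-3.141, -0.349, 1.808]
force: [0.3, 0.2, -0.0]
width: -0.0002
gripper_force: 0.0
```

```bash
python3 -c "
from bench import r; from h import *
rel(r.read_state(),-.068,.0075)"
```

```text
t 4.95 F [ 0.26  0.22 -0.04] w -0.0002
tip in ledge mm [-66.6   1.7   7.5] target world [0.515 0.149 0.213]
shift tool m [ 0.0014 -0.0017  0.    ] rot deg [-0.01  0.02  0.  ]
```

Tracking is good: height 7.5 mm, 1.7 mm in y as intended, and low force.

Emit:
carry_out([
  [255,[-0.01,0,0],[0,0,0]],
  [255,[-0.01,0,0],[0,0,0]],
  [255,[-0.01,0,0],[0,0,0]],
  [255,[-0.01,0,0],[0,0,0]],
  [255,[-0.01,0,0],[0,0,0]],
  [255,[-0.01,0,0],[0,0,0]],
  [255,[-0.01,0,0],[0,0,0]],
  [255,[-0.01,0,0],[0,0,0]],
])

```text
time_s: 5.75
eef_pos: [0.5349, 0.0758, 0.1858]
orientation: [3.141, -0.349, 1.809]
force: [0.3, 0.7, 0.5]
width: 0.0
gripper_force: 0.0
```

```bash
python3 -c "
from bench import r; from h import *
rel(r.read_state(),.013,.0075)"
```

```text
t 5.75 F [0.29 0.73 0.48] w 0.0
tip in ledge mm [13.   1.8  7.6] target world [0.533 0.075 0.186]
shift tool m [ 0.     -0.0018  0.0001] rot deg [-0.01  0.02  0.04]
```

Emit:
carry_out([
  [255,[-0.01,0,0],[0,0,0]],
  [255,[-0.01,0,0],[0,0,0]],
  [255,[-0.01,0,0],[0,0,0]],
  [255,[-0.01,0,0],[0,0,0]],
  [255,[-0.01,0,0],[0,0,0]],
  [255,[-0.01,0,0],[0,0,0]],
  [255,[-0.01,0,0],[0,0,0]],
  [255,[-0.01,0,0],[0,0,0]],
  [255,[-0.01,0,0],[0,0,0]],
  [255,[-0.01,0,0],[0,0,0]],
  [255,[-0.01,0,0],[0,0,0]],
  [255,[-0.01,0,0],[0,0,0]],
])

```text
time_s: 6.95
eef_pos: [0.5616, -0.0339, 0.1448]
orientation: [3.141, -0.349, 1.809]
force: [0.1, 0.4, -0.5]
width: -0.0001
gripper_force: 0.0
```

Emit:
carry_out([
  [255,[0,0,0],[0,0,0]],
  [255,[0,0,-0.02],[0,0,0]],
  [255,[0,0,-0.04],[0,0,0]],
  [255,[0,0,-0.04],[0,0,0]],
  [255,[0,0,-0.04],[0,0,0]],
  [255,[-0.04,0,-0.02],[0,0,0]],
  [255,[-0.04,0,0],[0,0,0]],
  [255,[-0.04,0,0],[0,0,0]],
  [255,[0,0,0],[0,0,0]],
  [255,[0,0,0],[0,0,0]],
])

```text
time_s: 7.95
eef_pos: [0.6006, -0.1963, 0.253]
orientation: [-3.14, -0.351, 1.807]
force: [0.4, -0.4, 0.7]
width: 0.0002
gripper_force: 0.0
```

```bash
python3 - <<'E'
from bench import r, read_camera
from h import *
rel(r.read_state(),.13,.0075); PL[0]+=.0016
o,R=ledge(PL); ims=[]
for c in ["scene","side"]:
    d=read_camera(c); u=np.int32(proj(d,o)[0]); ims.append(cv2.resize(d["img"][u[1]-75:u[1]+75,u[0]-50:u[0]+50] if c=="side" else d["img"][u[1]-75:u[1]+75,u[0]-80:u[0]+80],None,fx=3,fy=3,interpolation=cv2.INTER_CUBIC))
cv2.imwrite("pics/end.png",np.hstack(ims))
E
```

```text
t 7.95 F [ 0.39 -0.41  0.73] w 0.0002
tip in ledge mm [253.    1.6 166.4] target world [ 0.559 -0.031  0.146]
shift tool m [ 0.1227 -0.0016  0.1592] rot deg [-0.08 -0.11 -0.09]
```

View pics/end.png

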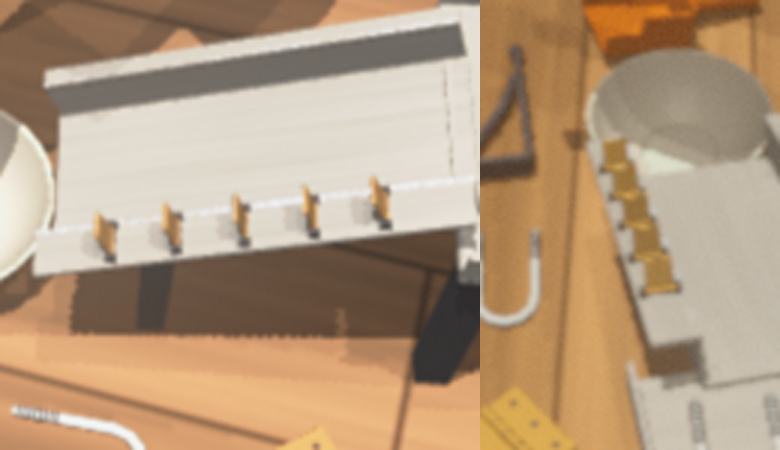

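The end view shows all five flags still upright, with pins at about (110,260) to (385,222) in the scene crop. The pass folded none of them, so I need to know why before trying again. I'll compare before and after, and check where the fingertips really are.

```bash
python3 - <<'E'
from bench import r, read_camera, finder
from h import *
PL[0]+=.0016
o,R=ledge(PL); rows=[]
d=read_camera("side"); u=np.int32(proj(d,o)[0])
u2=None
for c in ["side","scene"]:
    d=read_camera(c); a=cv2.imread(f"pics/{c}0.png"); u=np.int32(proj(d,o+R@[0,0,.01])[0])
    w,h=(35,36) if c=="side" else (66,24)
    pair=[cv2.resize(i[u[1]-h:u[1]+h,u[0]-w:u[0]+w],None,fx=5.5,fy=5.5,interpolation=cv2.INTER_CUBIC) for i in(a,d["img"])]
    rows.append(np.hstack(pair) if c=="side" else pair)
    print(c,[np.round(x["point"],3).tolist() for x in finder.spot_in("flag1",c)])
    for n in ["bowl"]: print(n,[np.round(x["point"],3).tolist() for x in finder.spot_in(n,c)][:1])
sc=np.vstack(rows[1]); sd=rows[0]
W=800; sd=cv2.resize(sd,None,fx=.55,fy=.55); sd2=np.vstack([sd[:,:sd.shape[1]//2],sd[:,sd.shape[1]//2:]])
H=max(sc.shape[0],sd2.shape[0]); pad=lambda i:cv2.copyMakeBorder(i,0,H-i.shape[0],0,0,cv2.BORDER_CONSTANT)
im=np.hstack([pad(sc)[:, :560],pad(sd2)]) ; print(im.shape)
im=np.hstack([cv2.resize(pad(sc),(560,H)),pad(sd2)]); print(im.shape); cv2.imwrite("pics/cmp.png",im[:600,:800])
E
```

```text
side [[0.51, 0.174, 0.214], [0.528, 0.088, 0.184], [0.521, 0.128, 0.201], [0.549, 0.006, 0.149]]
bowl [[0.493, -0.163, 0.028]]
scene [[0.545, 0.047, 0.168], [0.535, 0.085, 0.189]]
bowl [[0.478, -0.134, 0.02]]
(528, 772, 3)
(528, 772, 3)
```

View pics/cmp.png

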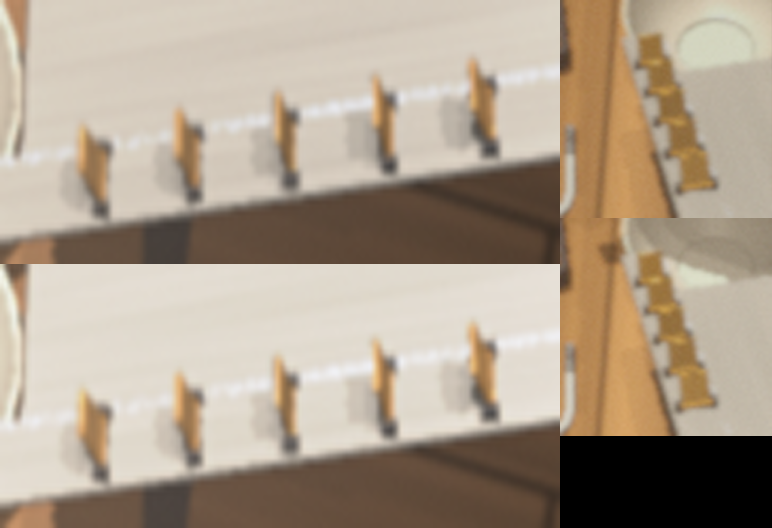

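The flags are unchanged between the before (top) and after (bottom) pictures, so the tip never touched them. I'll check where the fingertip really is against its computed position.

```bash
python3 - <<'E'
from bench import r, read_camera
from h import *
s=r.read_state(); Rt=Ro.from_euler("xyz",s["orientation"]).as_matrix(); p=np.array(s["eef_pos"]); ims=[]
for c in ["scene","side","wrist"]:
    d=read_camera(c); im=d["img"]; f=1 if c=="wrist" else 5
    u=proj(d,np.array([p+Rt@[0,0,z] for z in(.014,0,-.03)])); print(c,u.round(1).tolist(),(d["world_to_cam"]@np.r_[p,1])[:3].round(3))
    w,h=(40,55) if c!="wrist" else (0,0)
    if c=="wrist": x0,y0=max(0,int(u[0,0])-130),max(0,int(u[0,1])-300); x0=min(x0,380);y0=min(y0,0); x1,y1=x0+260,y0+480
    else:
        x0,y0=np.int32(u[0])-[25,38]; x1,y1=x0+50,y0+110
    cr=im[y0:y1,x0:x1]; cr=cv2.resize(cr,None,fx=f,fy=f,interpolation=cv2.INTER_CUBIC)
    for q,col in zip(u,((0,0,255),(0,255,0),(255,0,0))): cv2.drawMarker(cr,tuple(int(v) for v in (q-[x0,y0])*f),col,0,12,1)
    cr=cr[:590]; ims.append(cv2.copyMakeBorder(cr,0,590-cr.shape[0],0,0,cv2.BORDER_CONSTANT))
im=np.hstack(ims); print(im.shape); cv2.imwrite("pics/tip.png",im[:, :800])
E
```

```text
scene [[242.2, 213.6], [238.7, 209.6], [230.8, 200.7]] [-0.159 -0.059  1.   ]
side [[305.4, 170.8], [304.9, 165.5], [303.6, 153.9]] [-0.058 -0.189  1.167]
wrist [[314.7, 284.7], [314.7, 297.8], [314.8, 334.4]] [0.    0.025 0.167]
(590, 760, 3)
```

View pics/tip.png

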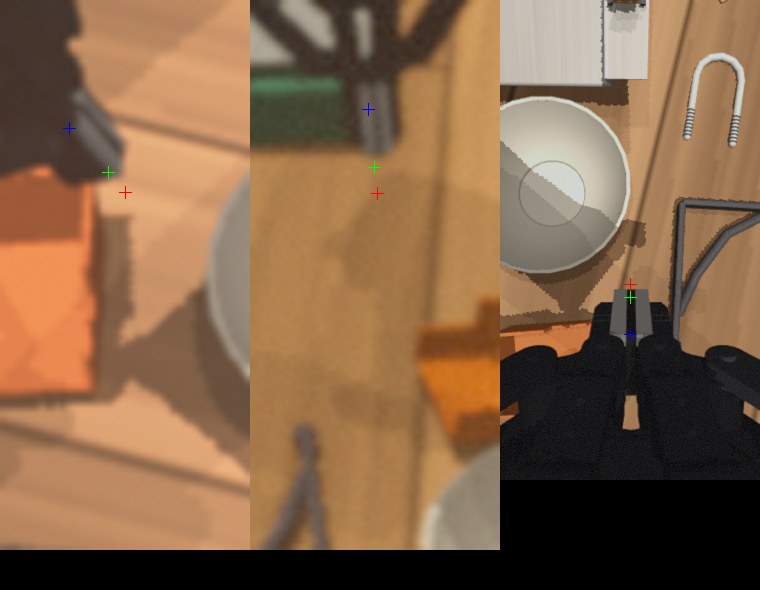

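In the side crop the real fingertip ends at about (377,152), but the computed tip mark is at (377,193). The shut fingertips are therefore about 20 mm short of the stated 14 mm, so the pass went just over the flags. I'll measure the true tip length by touching it lightly on bare table at about (0.29, -0.08), with the tool vertical.

Emit:
carry_out([
  [255,[0,0,0],[0,-6.667,0]],
  [255,[0,0,0],[0,-6.667,0]],
  [255,[0,0,0],[0,-6.667,0]],
  [255,[0.027,-0.039,0],[0,0,0]],
  [255,[0.027,-0.039,0],[0,0,0]],
  [255,[0.027,-0.039,0],[0,0,0]],
  [255,[0.027,-0.039,0],[0,0,0]],
  [255,[0.027,-0.039,0],[0,0,0]],
  [255,[0.027,-0.039,0],[0,0,0]],
  [255,[0.027,-0.039,0],[0,0,0]],
  [255,[0,0,0],[0,0,0]],
])

```text
time_s: 9.65
eef_pos: [0.2855, -0.0747, 0.2543]
orientation: [-3.14, -0.001, 1.809]
force: [1.2, 0.5, -0.4]
width: 0.0002
gripper_force: 0.0
```

Emit:
carry_out([
  [255,[0,0,0.045],[0,0,0]],
  [255,[0,0,0.045],[0,0,0]],
  [255,[0,0,0.045],[0,0,0]],
  [255,[0,0,0.045],[0,0,0]],
  [255,[0,0,0.035],[0,0,0]],
  [255,[0,0,0.01],[0,0,0]],
  [255,[0,0,0],[0,0,0]],
  [255,[0,0,0],[0,0,0]],
])

```text
time_s: 10.45
eef_pos: [0.2918, -0.0768, 0.0298]
orientation: [3.141, 0.001, 1.809]
force: [-0.2, 0.4, 0.3]
width: 0.0
gripper_force: 0.0
```

Going down in small steps now.

Emit:
carry_out([
  [255,[0,0,0.01],[0,0,0]],
  [255,[0,0,0.005],[0,0,0]],
  [255,[0,0,0],[0,0,0]],
])

```text
time_s: 10.75
eef_pos: [0.2915, -0.0767, 0.0148]
orientation: [3.141, 0.001, 1.809]
force: [-0.7, -0.0, -0.3]
width: 0.0001
gripper_force: 0.0
```

Emit:
carry_out([
  [255,[0,0,0.003],[0,0,0]],
  [255,[0,0,0.002],[0,0,0]],
])

```text
time_s: 10.95
eef_pos: [0.2916, -0.0767, 0.0097]
orientation: [3.14, 0.001, 1.809]
force: [-0.2, -0.5, 0.7]
width: 0.0001
gripper_force: 0.0
```

Emit:
carry_out([
  [255,[0,0,0.003],[0,0,0]],
  [255,[0,0,0],[0,0,0]],
])

```text
time_s: 11.15
eef_pos: [0.2908, -0.0766, 0.0062]
orientation: [-3.141, 0.0, 1.809]
force: [0.3, -0.8, -0.4]
width: 0.0002
gripper_force: 0.0
```

Emit:
carry_out([
  [255,[0,0,0.003],[0,0,0]],
  [255,[0,0,0.003],[0,0,0]],
  [255,[0,0,0.002],[0,0,0]],
  [255,[0,0,0],[0,0,0]],
])

```text
time_s: 11.55
eef_pos: [0.2907, -0.0765, -0.0019]
orientation: [-3.141, -0.0, 1.809]
force: [0.5, -0.5, 0.5]
width: -0.0
gripper_force: 0.0
```

Emit:
carry_out([
  [255,[0,0,0.001],[0,0,0]],
  [255,[0,0,0],[0,0,0]],
])

```text
time_s: 11.75
eef_pos: [0.291, -0.0766, -0.0027]
orientation: [3.142, 0.0, 1.809]
force: [-0.6, 0.8, -0.1]
width: -0.0003
gripper_force: 0.0
```

Emit:
carry_out([
  [255,[0,0,0.001],[0,0,0]],
  [255,[0,0,0],[0,0,0]],
])

```text
time_s: 11.95
eef_pos: [0.291, -0.0766, -0.0036]
orientation: [3.142, 0.0, 1.809]
force: [-0.3, -0.2, -0.6]
width: -0.0
gripper_force: 0.0
```

Emit:
carry_out([
  [255,[0,0,0.001],[0,0,0]],
  [255,[0,0,0],[0,0,0]],
])

```text
time_s: 12.15
eef_pos: [0.291, -0.0766, -0.0047]
orientation: [3.142, 0.0, 1.809]
force: [-0.3, 0.9, -0.1]
width: 0.0002
gripper_force: 0.0
```

Emit:
carry_out([
  [255,[0,0,0.001],[0,0,0]],
  [255,[0,0,0],[0,0,0]],
])

```text
time_s: 12.35
eef_pos: [0.2909, -0.0766, -0.0057]
orientation: [-3.142, 0.0, 1.809]
force: [1.0, -0.5, -1.0]
width: -0.0003
gripper_force: 0.0
```

Emit:
carry_out([
  [255,[0,0,0.001],[0,0,0]],
  [255,[0,0,0],[0,0,0]],
])

```text
time_s: 12.55
eef_pos: [0.2909, -0.0766, -0.0067]
orientation: [-3.142, 0.0, 1.809]
force: [-0.2, 0.5, 0.8]
width: 0.0001
gripper_force: 0.0
```

Emit:
carry_out([
  [255,[0,0,0.001],[0,0,0]],
  [255,[0,0,0],[0,0,0]],
])

```text
time_s: 12.75
eef_pos: [0.2909, -0.0766, -0.0077]
orientation: [-3.142, 0.0, 1.809]
force: [-0.4, -0.3, 0.7]
width: -0.0001
gripper_force: 0.0
```

Emit:
carry_out([
  [255,[0,0,0.001],[0,0,0]],
  [255,[0,0,0],[0,0,0]],
])

```text
time_s: 12.95
eef_pos: [0.291, -0.0766, -0.0087]
orientation: [-3.142, 0.0, 1.809]
force: [0.1, 0.1, 0.3]
width: -0.0002
gripper_force: 0.0
```

Emit:
carry_out([
  [255,[0,0,0.001],[0,0,0]],
  [255,[0,0,0],[0,0,0]],
])

```text
time_s: 13.15
eef_pos: [0.2911, -0.0766, -0.0095]
orientation: [3.141, 0.0, 1.809]
force: [-1.3, 0.4, 3.3]
width: -0.0001
gripper_force: 1.9
```

```bash
python3 - <<'E'
from bench import r, read_camera
from h import *
s=r.read_state(); print(np.round(s["joint_efforts"],2),s["force"],s["wrist_torque"])
Rt=Ro.from_euler("xyz",s["orientation"]).as_matrix(); p=np.array(s["eef_pos"]); ims=[]
for c in ["scene","side"]:
    d=read_camera(c); u=proj(d,np.array([p+Rt@[0,0,z] for z in(.0,-.009,-.03)])); print(c,u.round(1).tolist())
    x0,y0=np.int32(u[0])-[39,45]; f=5
    cr=cv2.resize(d["img"][y0:y0+90,x0:x0+78],None,fx=f,fy=f,interpolation=cv2.INTER_CUBIC)
    for q,col in zip(u,((0,0,255),(0,255,0),(255,0,0))): cv2.drawMarker(cr,tuple(int(v) for v in (q-[x0,y0])*f),col,0,12,1)
    ims.append(cr)
im=np.hstack(ims); print(im.shape); cv2.imwrite("pics/touch.png",im)
E
```

```text
[  0.   -21.83  14.44  -0.3   -0.    -0.  ] [-1.32231514  0.41459571  3.27673552] [0.04136841 0.16512702 0.0055128 ]
scene [[342.0, 177.4], [342.1, 175.3], [342.4, 170.1]]
side [[419.7, 271.5], [420.2, 269.4], [421.2, 264.4]]
(450, 780, 3)
```

The fingertips touched the table at a TCP reading of about -9.3 mm, with 3 N. So the real tip sits 9.3 mm behind the reported TCP, not 14 mm ahead, and the first pass cleared the flags by a few mm without touching them. I'll lift, go back to the start and trace at the corrected height.

Emit:
carry_out([
  [255,[0,0,-0.02],[0,0,0]],
  [255,[0,0,-0.05],[0,0,0]],
  [255,[0,0,-0.05],[0,0,0]],
  [255,[0,0,-0.05],[0,0,0]],
  [255,[0,0,-0.05],[0,0,0]],
  [255,[0,0,-0.05],[0,0,0]],
  [255,[0,0,-0.03],[0,0,0]],
  [255,[0,0,0],[0,0,0]],
])

```text
time_s: 14.05
eef_pos: [0.2934, -0.0771, 0.2945]
orientation: [3.133, 0.005, 1.809]
force: [0.7, -0.7, -1.4]
width: 0.0
gripper_force: 0.0
```

```bash
sed -i 's/PL=\[.5286/PL=[.5303/; s/tip+.014/tip-.0093/; s/\[0,0,14\]/[0,0,-9.3]/' h.py; python3 -c "
from bench import r; from h import *
rel(r.read_state(),-.125,.08)"
```

```text
t 14.05 F [ 0.68 -0.67 -1.37] w 0.0
tip in ledge mm [  61.8 -270.6  164.2] target world [0.508 0.185 0.279]
shift tool m [0.2042 0.2706 0.0165] rot deg [ 0.46 20.27  0.12]
```

Emit:
carry_out([
  [255,[0.029,0.0385,0],[0,0,0]],
  [255,[0.029,0.0385,0],[0,0,0]],
  [255,[0.029,0.0385,0],[0,0,0]],
  [255,[0.029,0.0385,0],[0,0,0]],
  [255,[0.029,0.0385,0],[0,0,0]],
  [255,[0.029,0.0385,0],[0,0,0]],
  [255,[0.029,0.0385,0],[0,0,0]],
  [255,[0,0,0],[0,6.667,0]],
  [255,[0,0,0],[0,6.667,0]],
  [255,[0,0,0],[0,6.667,0]],
  [255,[0,0,0],[0,0,0]],
  [255,[0,0,0],[0,0,0]],
])

```text
time_s: 15.25
eef_pos: [0.5048, 0.1835, 0.2888]
orientation: [-3.139, -0.348, 1.806]
force: [-0.3, -0.1, 0.1]
width: 0.0003
gripper_force: 0.0
```

```bash
python3 -c "
from bench import r; from h import *
rel(r.read_state(),-.125,.02)"
```

```text
t 15.25 F [-0.35 -0.14  0.12] w 0.0003
tip in ledge mm [-127.7   -3.9   89.3] target world [0.504 0.205 0.223]
shift tool m [-0.0026  0.004   0.0693] rot deg [-0.13  0.07 -0.11]
```

Emit:
carry_out([
  [255,[-0.0026,0.004,0.03],[0,0,0]],
  [255,[0,0,0.03],[0,0,0]],
  [255,[0,0,0.009],[0,0,0]],
  [255,[0,0,0.008],[0,0,0]],
  [255,[0,0,0],[0,0,0]],
  [255,[0,0,0],[0,0,0]],
])

```text
time_s: 15.85
eef_pos: [0.5038, 0.2087, 0.2183]
orientation: [3.139, -0.348, 1.81]
force: [1.4, 0.8, 0.4]
width: -0.0001
gripper_force: 0.0
```

```bash
python3 -c "
from bench import r; from h import *
rel(r.read_state(),-.125,.008)"
```

```text
t 15.85 F [1.38 0.79 0.38] w -0.0001
tip in ledge mm [-126.8    1.2   14.5] target world [0.503 0.209 0.212]
shift tool m [-0.0018 -0.0012  0.0065] rot deg [0.09 0.04 0.1 ]
```

Emit:
carry_out([
  [255,[0,-0.0012,0.004],[0,0,0]],
  [255,[0,0,0.0025],[0,0,0]],
  [255,[0,0,0],[0,0,0]],
  [255,[0,0,0],[0,0,0]],
])

```text
time_s: 16.25
eef_pos: [0.5016, 0.2102, 0.2111]
orientation: [3.141, -0.349, 1.809]
force: [-0.8, 0.8, 0.3]
width: 0.0001
gripper_force: 0.0
```

```bash
python3 -c "
from bench import r; from h import *
rel(r.read_state(),-.125,.008)"
```

```text
t 16.25 F [-0.82  0.77  0.27] w 0.0001
tip in ledge mm [-126.2   -0.6    7.1] target world [0.503 0.209 0.212]
shift tool m [-0.0012  0.0006 -0.0009] rot deg [0.01 0.02 0.03]
```

The tip is at 7.1 mm. I'll raise it 0.7 mm and trace past flag 1, then check.

Emit:
carry_out([
  [255,[-0.006,0.0005,-0.0007],[0,0,0]],
  [255,[-0.01,0,0],[0,0,0]],
  [255,[-0.01,0,0],[0,0,0]],
  [255,[-0.01,0,0],[0,0,0]],
  [255,[-0.01,0,0],[0,0,0]],
  [255,[-0.01,0,0],[0,0,0]],
])

```text
time_s: 16.85
eef_pos: [0.5148, 0.1579, 0.1921]
orientation: [-3.141, -0.348, 1.808]
force: [-0.9, -0.8, 0.5]
width: 0.0001
gripper_force: 0.1
```

```bash
python3 -c "
from bench import r; from h import *
s=r.read_state(); print(s['wrist_torque']); rel(s,-.07,.008)"
```

```text
[-0.31601744 -0.11010356 -0.01914964]
t 16.85 F [-0.87 -0.84  0.46] w 0.0001
tip in ledge mm [-69.   -0.2   7.7] target world [0.515 0.159 0.193]
shift tool m [ 0.001   0.0002 -0.0003] rot deg [-0.01  0.04  0.  ]
```

Emit:
carry_out([
  [255,[-0.01,0,0],[0,0,0]],
  [255,[-0.01,0,0],[0,0,0]],
  [255,[-0.01,0,0],[0,0,0]],
  [255,[-0.01,0,0],[0,0,0]],
  [255,[-0.01,0,0],[0,0,0]],
  [255,[-0.01,0,0],[0,0,0]],
  [255,[-0.01,0,0],[0,0,0]],
  [255,[-0.01,0,0],[0,0,0]],
])

```text
time_s: 17.65
eef_pos: [0.5325, 0.0852, 0.1649]
orientation: [3.141, -0.348, 1.809]
force: [0.1, -0.1, 0.4]
width: 0.0001
gripper_force: 0.2
```

```bash
python3 -c "
from bench import r; from h import *
s=r.read_state(); print(s['wrist_torque']); rel(s,.01,.008)"
```

```text
[-0.24903422 -0.14896037  0.02616189]
t 17.65 F [ 0.11 -0.06  0.36] w 0.0001
tip in ledge mm [10.6 -0.1  7.7] target world [0.532 0.086 0.165]
shift tool m [ 0.0006  0.0001 -0.0003] rot deg [-0.01  0.04  0.04]
```

Emit:
carry_out([
  [255,[-0.01,0,0],[0,0,0]],
  [255,[-0.01,0,0],[0,0,0]],
  [255,[-0.01,0,0],[0,0,0]],
  [255,[-0.01,0,0],[0,0,0]],
  [255,[-0.01,0,0],[0,0,0]],
  [255,[-0.01,0,0],[0,0,0]],
  [255,[-0.01,0,0],[0,0,0]],
  [255,[-0.01,0,0],[0,0,0]],
  [255,[-0.01,0,0],[0,0,0]],
  [255,[-0.01,0,0],[0,0,0]],
  [255,[-0.01,0,0],[0,0,0]],
  [255,[-0.01,0,0],[0,0,0]],
])

```text
time_s: 18.85
eef_pos: [0.559, -0.0245, 0.1238]
orientation: [-3.142, -0.348, 1.809]
force: [-0.1, -1.3, 0.6]
width: -0.0001
gripper_force: 0.0
```

Emit:
carry_out([
  [255,[-0.005,0,0],[0,0,0]],
  [255,[0,0,0],[0,0,0]],
  [255,[0,0,-0.02],[0,0,0]],
  [255,[0,0,-0.04],[0,0,0]],
  [255,[0,0,-0.04],[0,0,0]],
  [255,[0,0,-0.04],[0,0,0]],
  [255,[-0.04,0,-0.02],[0,0,0]],
  [255,[-0.04,0,0],[0,0,0]],
  [255,[-0.04,0,0],[0,0,0]],
  [255,[0,0,0],[0,0,0]],
  [255,[0,0,0],[0,0,0]],
])

```text
time_s: 19.95
eef_pos: [0.5992, -0.1912, 0.2305]
orientation: [-3.14, -0.351, 1.807]
force: [-0.6, -0.5, 0.5]
width: 0.0001
gripper_force: 0.0
```

```bash
python3 - <<'E'
from bench import r, read_camera
from h import *
rel(r.read_state(),.13,.0075)
o,R=ledge(PL); ims=[]
for c in ["scene","side"]:
    d=read_camera(c); u=np.int32(proj(d,o)[0]); w,h=(72,65) if c=="scene" else (45,65)
    ims.append(cv2.resize(d["img"][u[1]-h:u[1]+h,u[0]-w:u[0]+w],None,fx=3.4,fy=3.4,interpolation=cv2.INTER_CUBIC))
cv2.imwrite("pics/end2.png",np.hstack(ims))
E
```

```text
t 19.95 F [-0.61 -0.5   0.51] w 0.0001
tip in ledge mm [ 2.554e+02 -2.000e-01  1.667e+02] target world [ 0.559 -0.024  0.124]
shift tool m [0.1251 0.0003 0.1594] rot deg [-0.07 -0.1  -0.07]
```

View pics/end2.png

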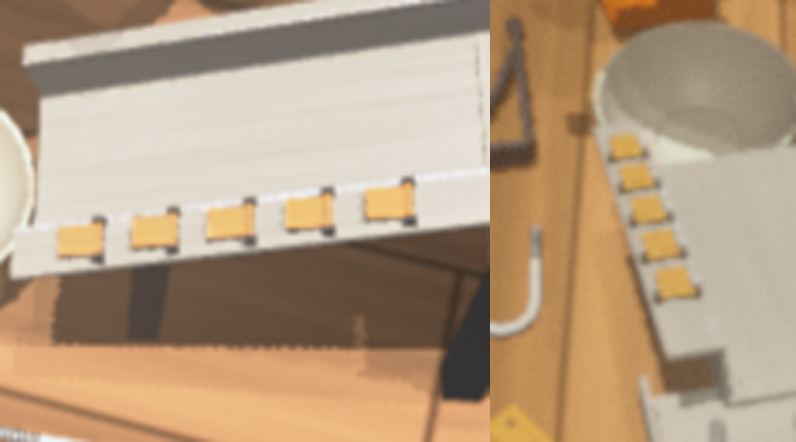

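All five flags now lie flat towards the mouth, at about (80,240) to (390,203) in the scene crop. The bowl is where it was and the arm is clear, so I'm handing the job in.

```bash
python3 -c "
from bench import r; print(r.job_done())"
```

```text
the job is handed in; nothing more can be done
None
```

All five flags are folded flat towards the mouth and the job is handed in; it took a second trace because the first passed just over them without touching (the shut fingertips are about 23 mm shorter than stated), and I found that by lightly touching bare table at about 3 N.

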